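# Cover the specimen dish and hold it home in the microscope stage's corner

### The arm

A 6-joint arm with a two-finger parallel gripper is mounted at the origin on the work surface. World frame = base frame: x ahead of the robot, y to its left, z up, the work surface at z = 0. Lengths are in m, angles in rad, forces in N, time in s.
With the tool pointing down it reaches from about 0.25 to 0.775 m from the base axis. Payload 4 kg.
Tool frame: the origin (TCP) lies on the centre line of the jaws, within the pads' length; the fingertips stand 17 mm ahead of it and the grasp point (between the pads) lies 2 mm behind it; z points along the fingers, y is the line along which they close (so a half turn about z gives the same grasp; the last joint's range is limited). The gripper opens to 94 mm and grips with 3 to 60 N. Pads are 16 mm wide; open, the fingers measure 119 mm over their backs; the gripper's body (75 mm by 177 mm) begins 78 mm behind the grasp point.
Start: joints at [-1.321, 0.087, 1.371, -0, 1.684, -0.103], TCP at [0.19, -0.516, 0.223] pointing down, gripper open.
Joint ranges: [-3.1, 3.1], [-0.76, 2.03], [0.27, 2.55], [-1.08, 4.22], [0.17, 2.65], [-2.57, 2.57]. Speed limits (rad/s): [2.79, 2.79, 3.14, 3.14, 3.14, 3.14].

### API

Orientations are given as [roll, pitch, yaw] about the fixed x, y, z axes, in that order (R = Rz(yaw) Ry(pitch) Rx(roll)).
In Python, from bench import robot gives the robot as it stands.
- The arm moves only by the tool servo_tool, never from a script. Its argument "plan" is a list of rows, each a list of 7 numbers: the shift along the tool's x, y, z normalised to -1 to 1, where 1 is 0.1 m, then the turn, a rotation vector about the tool's x, y, z normalised to -1 to 1, where 1 is pi/2 rad, then the finger opening in mm, from 0 to 94. In form: [[x, y, z, ax, ay, az, gripper], ...]. A call has 1 to 12 rows; each row is the pose to reach, as a shift and turn from the pose commanded when the call began, along the tool's axes at that moment; what a row does not reach only later rows make up. A row lasts 1/12 s, in which the tool goes at most 41.7 mm and 7.16 degrees, less where a joint would pass 70% of its speed; a pose out of reach is approached as far as the arm can. A call with a number of a shift or a turn outside -1 to 1 is refused whole. A call with a gripper value outside its range is refused whole. The fingers move at their own pace and stop on an object; the grip force is fixed at half the most. Time passes only in rows, so rows that repeat a pose let the fingers close. It gives the time, the measured TCP pose, the force, the opening and the grip force at its end, in the units of the state.
- robot.get_obs(): the state, without advancing time (a new reading comes with each control period).
- robot.snapshot(name): name is "scene" or "top"; returns the picture (480x640x3 uint8, red, green, blue); there is no depth.
- robot.camera_params(name): a dict with "camera_matrix" (3x3 intrinsics, pixels), "rvec" (rotation vector, rad) and "tvec" (3), from world to camera coordinates, as OpenCV has them. Camera axes: x right, y down, z forward; pixel columns grow to the right and rows downward; lengths in m; the calibration is good to about 2 mm. A picture is of the moment at which its call begins. camera_params takes no time and is no camera call.
- robot.close_job(): hands the job in; it is judged then, once.
Trained networks look in the newest picture that a camera, given by its name, has taken for a name from the list of things; names that differ only in an ending like _2 or _b are one class to them, and where a whole thing is asked for, a point or a joint stands for the part that bears it (a point fixed in the world has none). Each returns a list of dicts, best first, with "conf" (0 to 1); they miss things now and then, are a little off and sometimes report something else, mostly with a low value. They report only what shows in the picture. A call takes as long as a camera call. They do not tell look-alikes from the thing itself.
- robot.find_in(thing, camera): "extent" ([centre column, centre row, width, height] in pixels, round what is visible of it).
The state is a dict: "time": time; "joint_positions": joint angles; "qvel": joint speeds; "joint_torque": joint torques, N m; "tool_pos": TCP position; "ee_rot": TCP orientation; "wrist_force": force on the tool from outside, world axes, zero at the start; "wrist_torque": the same for the moment, N m; "width": finger opening in m; "finger_force": force on a finger pad.
Only numpy, scipy, OpenCV 4.12 (cv2) and the standard library are available. Lean on these libraries where they do the work, as an engineer would, in place of code of your own. Each camera call takes 0.05 s, during which the arm holds its last target. There are 200 camera calls.

### The job

First put the knobbed cover on the square specimen dish where it stands on the bench, so that it sits down in the well and level, and let go of it. Then carry the covered dish level onto the light base and press it gently but firmly into the corner of the specimen guide, its sides flush against both metal stops at once. Finish still holding it pressed against both stops, as for taking a picture, with the cover on; do not ram it, and leave the other lab things where they are.

Things in the scene. Friction and masses are not known exactly. Their poses are not given: they have to be found in the camera images.
- dish_mid (a point): middle, half-way up, of the loose square white porcelain specimen dish, about 130 g: a block 54 x 54 mm and 30 mm high, its sides square to the x and y axes here, z up. In its top is an open round well 42 mm across, 24 mm deep. It starts on the bench. Its four sides are alike; any of them may meet the stops.
- cover_knob (a point): middle of the knob of the loose round white porcelain cover (32 g). From below: tapered plug 5 mm deep, 32 to 37 mm across; disc 48 mm across, 5 mm thick; round knob 15 mm across, 16 mm tall. This point is 18 mm above the plug's foot, on which it stands on the bench, and 8 mm above the disc. z along the knob. Seated (plug in the well, disc on the dish's top) it is 28 mm above dish_mid.
- guide_corner (a point): inner corner of the L-shaped metal guide, at the level of the light base's top. In this frame (z up, turned up to 20 degrees) the far stop's face is x = 0, met moving along +x, and the left stop's face is y = 0, met moving along +y; home, the dish's middle is at x = y = -27 mm. Stops: rigid bars 8 mm high, 10 mm thick, about 54 mm long; keep fingertips above them.
- light_base: fixed flat black box, 220 (x) x 260 (y) mm, 40 mm high, a milky diffuser in its top; origin under its centre, right below the home of the dish; axes as guide_corner. The guide's rack bar, carriage and knobs stand on it beyond the far stop, at most 42 mm above its top; the rest of its top is free.
- far_stop: the guide's stop across x (frame of guide_corner); its origin lies on the base's top face, 27 mm before the corner in x and in y, where the centre of the dish's underside comes when home; axes as guide_corner
- left_stop: the guide's stop across y; origin and axes as for far_stop
- vial: bystander: small amber screw-cap vial, 23 mm across, 46 mm high, standing between the places of dish and cover; origin under its centre
- petri: bystander: closed flat round plastic culture dish, 90 mm across, 15 mm high; origin under its centre
- dropper: bystander: amber dropper bottle with rubber bulb, 36 mm across, 96 mm high; origin under its centre
- slide_box: bystander: grey slide box, 87 x 100 x 34 mm; origin under its centre
- beaker: bystander: glass beaker, 50 mm across, 70 mm high; origin under its centre
- forceps: bystander: steel forceps lying flat, about 120 mm long and 9 mm high; origin near the middle, on the bench
- wash_bottle: bystander: white wash bottle, 60 mm across, 180 mm high; origin under its centre
Things that resemble listed ones, but are neither listed nor needed, are in the scene too. What is shaped like the part that bears dish_mid but black is not meant.

How it is judged:
By the outcome, as a careful person would: the job done as asked, in the order asked, and still so for the second after the job is handed in, while the arm keeps its last pose, push and grip.
It also fails if it takes over 64 s, if anything falls off the work surface, if the arm or the gripper's body presses on something with over 40 N, if the wrist force passes 120 N, or if a joint passes its speed limit or range.

## Working session

There is one attempt and no reset: what is moved stays moved. The work goes in short steps, Python scripts to look and compute and a tool call to move; the robot and the scene stay as the last step left them, time stands still between calls to the robot, and variables do not carry over. Pictures are saved under pics/ and viewed, at most 10 in all, crops included, and the job is handed in when it is done.

Besides the shell and the picture viewer there is one more tool, called after "Request:" as a command line: name --pt "numbers of a row" for each row, then --argument value for the rest. servo_tool: Moves the arm, as the interface text tells. Scaled input: -1 to 1 covers 0.1 m each way for a shift and pi/2 rad each way for a turn. Its arguments: {"type":"object","properties":{"plan":{"type":"array","items":{"type":"array","items":{"type":"number"}}}},"required":["plan"]}

```bash
mkdir -p pics
cat > h.py <<'E'
import numpy as np, cv2
from bench import robot
def cam(n):
    p=robot.camera_params(n); return np.array(p["camera_matrix"]),cv2.Rodrigues(np.array(p["rvec"],float))[0],np.array(p["tvec"],float).ravel()
def ray(n,u,v,z):
    K,R,t=cam(n); d=R.T@np.linalg.inv(K)@[u,v,1]; c=-R.T@t; return c+d*(z-c[2])/d[2]
def proj(n,P):
    K,R,t=cam(n); q=(K@(R@np.atleast_2d(P).T+t[:,None])).T; return q[:,:2]/q[:,2:]
E
python3 - <<'E'
from h import *
for n in("scene","top"):
    im=robot.snapshot(n); cv2.imwrite(f"pics/{n}0.png",im[:,:,::-1])
    K,R,t=cam(n); print(n,K[0,0],(-R.T@t).round(3),R.round(2).tolist())
    for th in("dish_mid","cover_knob","guide_corner","light_base","vial"):
        print(th,[(np.round(d["extent"]).tolist(),round(d["conf"],2)) for d in robot.find_in(th,n)][:4])
o=robot.get_obs();print(o["time"],o["tool_pos"],o["ee_rot"],o["width"])
E
```

```text
scene 536.3318520610904 [ 1.399 -0.246  0.709] [[0.33, 0.95, -0.01], [0.56, -0.2, -0.8], [-0.76, 0.25, -0.6]]
dish_mid [([241.0, 230.0, 33.0, 29.0], 0.8), ([278.0, 259.0, 35.0, 33.0], 0.76)]
cover_knob [([140.0, 306.0, 22.0, 19.0], 0.68)]
guide_corner [([401.0, 240.0, 141.0, 77.0], 0.71)]
light_base [([400.0, 237.0, 139.0, 78.0], 0.83)]
vial [([176.0, 263.0, 16.0, 21.0], 0.79), ([402.0, 239.0, 142.0, 77.0], 0.23)]
top 435.7619618816564 [0.414 0.043 0.965] [[-0.02, -1.0, -0.02], [-0.98, 0.02, -0.18], [0.18, 0.01, -0.98]]
dish_mid [([392.0, 324.0, 28.0, 29.0], 0.85), ([362.0, 262.0, 32.0, 33.0], 0.75), ([411.0, 273.0, 32.0, 28.0], 0.73)]
cover_knob [([489.0, 242.0, 22.0, 23.0], 0.88)]
guide_corner [([241.0, 260.0, 135.0, 128.0], 0.7), ([485.0, 184.0, 24.0, 20.0], 0.19)]
light_base [([240.0, 262.0, 141.0, 123.0], 0.9)]
vial [([458.0, 283.0, 10.0, 13.0], 0.61)]
0.6 [ 0.19004478 -0.5161534   0.22255285] [3.14142562e+00 4.17750427e-06 3.52789847e-01] 0.09385280248588955
```

View pics/scene0.png

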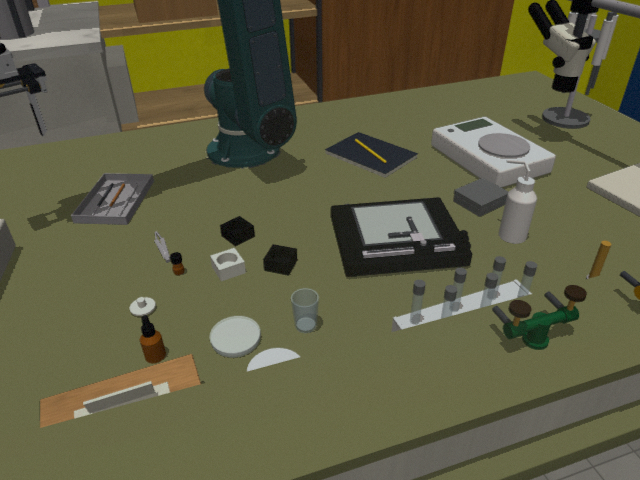

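View pics/top0.png

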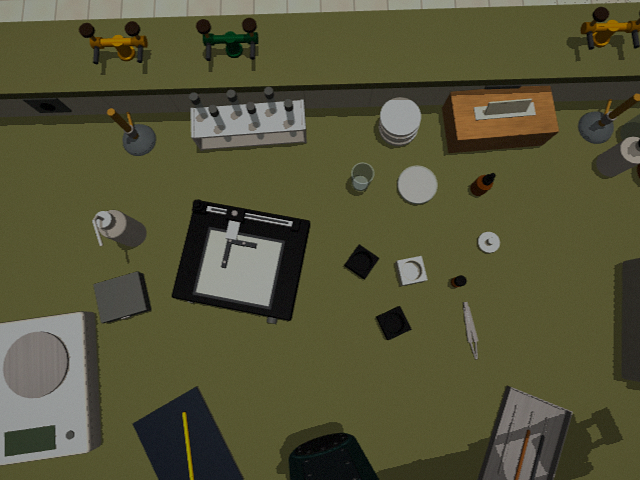

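The scene view shows the white dish at (228,263), the cover at (143,305) and the vial at (177,263). In the top view they are at (411,271), (489,242) and (459,281). The guide's L corner is near (230,240) in the top view, opening to the lower right.

Run:
```python
from h import *
im=cv2.imread("pics/top0.png")
a=cv2.resize(im[200:300,170:320],None,fx=5,fy=5,interpolation=cv2.INTER_CUBIC)
cv2.imwrite("pics/c1.png",a)
s=cv2.imread("pics/scene0.png")
b=np.vstack([cv2.resize(im[225:300,390:510],None,fx=4,fy=4,interpolation=cv2.INTER_CUBIC)])
c=cv2.resize(s[235:325,125:255],None,fx=300/90,fy=300/90,interpolation=cv2.INTER_CUBIC)
w=np.zeros((600,480,3),np.uint8); w[:300,:480]=b; w[300:,:c.shape[1]]=c[:300]
cv2.imwrite("pics/c2.png",w)
```

```text
(no output)
```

View pics/c1.png

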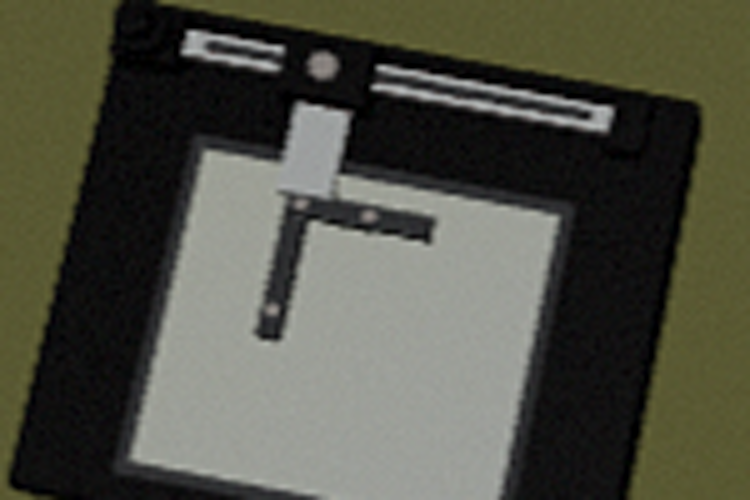

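View pics/c2.png

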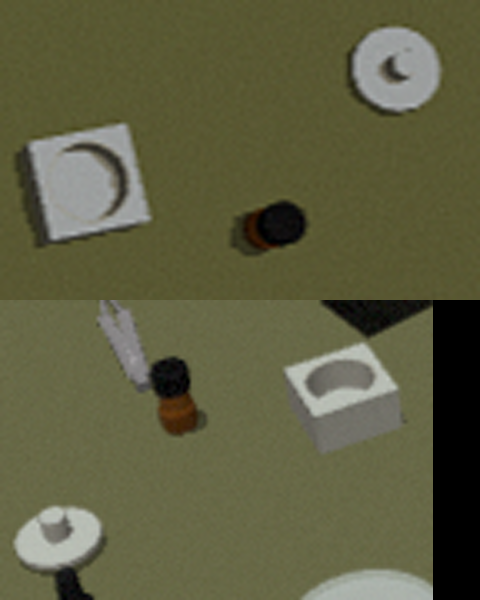

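The guide's inner corner is at about (231,244.4) in the top view, turned by about 10°. The dish is turned by about 10° too, and the cover stands upright at (489,242).

Run:
```python
from h import *
T=lambda u,v,z:ray("top",u,v,z)
c1=lambda p,z:T(170+p[0]/5-.4,200+p[1]/5-.4,z); c2=lambda p,z:T(390+p[0]/4-.4,225+p[1]/4-.4,z)
s2=lambda p,z:ray("scene",125+p[0]*.3-.35,235+(p[1]-300)*.3-.35,z)
ang=lambda a,b:np.degrees(np.arctan2(b[1]-a[1],b[0]-a[0]))
far=[c1(p,.048) for p in((305,222),(432,244))]; left=[c1(p,.048) for p in((305,222),(280,340))]
print("corner",far[0].round(4),"yaw far",ang(far[1],far[0])-90,"left",ang(left[1],left[0]))
d=[c1(p,.04) for p in((202,147),(573,206),(120,470))]; print("diff yaw",ang(d[1],d[0])-90,ang(d[2],d[0]))
b=[c1(p,.04) for p in((120,3),(700,103))]; print("base",ang(b[1],b[0])-90,np.round(b,4).tolist())
q=np.array([c2(p,.03) for p in((27,141),(127,123),(150,218),(48,242))]); print("dish",q.mean(0).round(4),[ang(q[i],q[(i+1)%4]).round(1) for i in range(4)],np.linalg.norm(q-np.roll(q,-1,0),axis=1).round(4))
q=np.array([s2(p,.03) for p in((285,368),(367,343),(400,386),(316,414))]); print("dish scene",q.mean(0).round(4),[ang(q[i],q[(i+1)%4]).round(1) for i in range(4)])
print("cover",c2((396,68),.010).round(4),s2((59,538),.010).round(4),s2((54,514),.026).round(4),c2((402,63),.026).round(4))
print("vial",c2((283,223),.046).round(4),s2((171,377-12),.046).round(4))
```

```text
corner [0.5852 0.2388 0.048 ] yaw far -11.28927092321645 left -11.121678087218418
diff yaw -10.568917990288298 -12.879304992161204
base -11.482695624818675 [[0.6871, 0.3239, 0.04], [0.6352, 0.0685, 0.04]]
dish [ 0.5227 -0.1483  0.03  ] [np.float64(-81.1), np.float64(-170.2), np.float64(101.9), np.float64(8.6)] [0.055  0.0524 0.0563 0.0553]
dish scene [ 0.5202 -0.1482  0.03  ] [np.float64(98.3), np.float64(11.3), np.float64(-80.3), np.float64(-169.2)]
cover [ 0.5837 -0.3259  0.01  ] [ 0.5851 -0.3265  0.01  ] [ 0.5825 -0.3258  0.026 ] [ 0.5835 -0.3232  0.026 ]
vial [ 0.4962 -0.2456  0.046 ] [ 0.4933 -0.2461  0.046 ]
```

Request:
servo_tool --pt "1 0 0 0 0 0.117 94" --pt "1 0 0 0 0 0.117 94" --pt "1 0 0 0 0 0.117 94"

```text
time: 0.85
tool_pos: [0.2867, -0.4803, 0.2226]
ee_rot: [-3.141, -0.002, 0.168]
wrist_force: [0.5, 0.5, 0.8]
width: 0.0937
finger_force: 0.0
```

Request:
servo_tool --pt "0.8 -0.257 0.33 0 0 0 94" --pt "0.8 -0.257 0.33 0 0 0 94" --pt "0.8 -0.257 0.33 0 0 0 94"

```text
time: 1.1
tool_pos: [0.3622, -0.4388, 0.1865]
ee_rot: [-3.136, -0.001, 0.175]
wrist_force: [0.1, 0.3, -1.6]
width: 0.0938
finger_force: 0.0
```

Request:
servo_tool --pt "0.8 -0.257 0.33 0 0 0 94" --pt "0.8 -0.257 0.33 0 0 0 94" --pt "0.8 -0.257 0.33 0 0 0 94"

```text
time: 1.35
tool_pos: [0.436, -0.4001, 0.1533]
ee_rot: [-3.136, -0.0, 0.174]
wrist_force: [-0.8, 0.5, -0.3]
width: 0.0938
finger_force: 0.0
```

Request:
servo_tool --pt "0.8 -0.257 0.33 0 0 0 94" --pt "0.8 -0.257 0.33 0 0 0 94" --pt "0.8 -0.257 0.33 0 0 0 94" --pt "0.8 -0.257 0.33 0 0 0 94"

```text
time: 1.68
tool_pos: [0.5081, -0.3636, 0.1215]
ee_rot: [-3.139, 0.002, 0.172]
wrist_force: [-0.1, -0.0, -1.0]
width: 0.0939
finger_force: 0.0
```

Request:
servo_tool --pt "0.8 -0.257 0.3 0 0 0 94" --pt "0.8 -0.257 0.3 0 0 0 94" --pt "0.8 -0.257 0.3 0 0 0 94" --pt "0.8 -0.257 0.3 0 0 0 94" --pt "0.8 -0.257 0.3 0 0 0 94" --pt "0.8 -0.257 0.3 0 0 0 94"

```text
time: 2.18
tool_pos: [0.5809, -0.3284, 0.095]
ee_rot: [3.14, -0.0, 0.167]
wrist_force: [0.8, 0.2, 0.5]
width: 0.094
finger_force: 0.0
```

```bash
cat >> h.py <<'E'
def go(x,y,z,yaw):
    from scipy.spatial.transform import Rotation as Ro
    o=robot.get_obs(); R=Ro.from_euler("xyz",o["ee_rot"]); G=Ro.from_euler("xyz",[np.pi,0,np.radians(yaw)])
    p=np.array(o["tool_pos"]); print("t",o["time"],"p",p.round(4),"rpy",np.degrees(o["ee_rot"]).round(2))
    print("shift",(R.inv().apply(np.array([x,y,z])-p)*10).round(3),"turn",((R.inv()*G).as_rotvec()/np.pi*2).round(3))
E
python3 - <<'E'
from h import *
go(.5837,-.326,.029,9.7)
a=robot.snapshot("top");b=robot.snapshot("scene")
x=cv2.resize(a[200:290,430:550],(520,390),interpolation=cv2.INTER_CUBIC)
y=cv2.resize(b[250:350,100:190],None,fx=3.9,fy=3.9,interpolation=cv2.INTER_CUBIC)[:390,:270]
cv2.imwrite("pics/c3.png",np.hstack([x,y])[:,:,::-1])
E
```

```text
t 2.1833 p [ 0.5809 -0.3284  0.095 ] rpy [ 1.7988e+02 -2.0000e-02  9.5700e+00]
shift [ 0.031 -0.02   0.66 ] turn [ 0.001 -0.    -0.001]
```

View pics/c3.png

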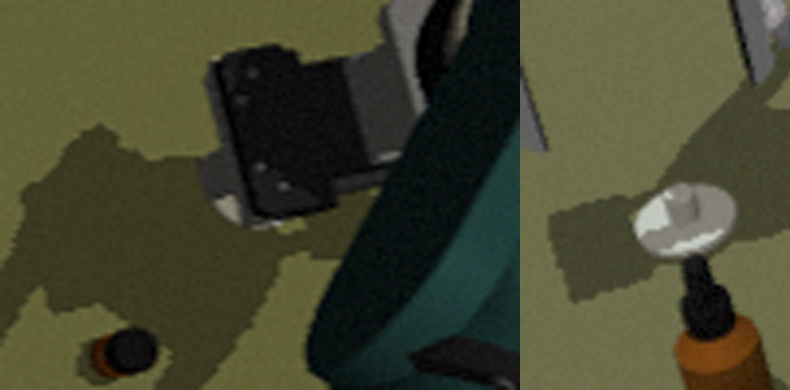

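The cover stands upright and clear under the open fingers, with the dropper just beside it. I'll descend and grip the knob.

Request:
servo_tool --pt "0.03 -0.02 0.3 0 0 0 94" --pt "0.03 -0.02 0.55 0 0 0 94" --pt "0.03 -0.02 0.65 0 0 0 94" --pt "0.03 -0.02 0.65 0 0 0 94" --pt "0.03 -0.02 0.65 0 0 0 40" --pt "0.03 -0.02 0.65 0 0 0 20" --pt "0.03 -0.02 0.65 0 0 0 10" --pt "0.03 -0.02 0.65 0 0 0 5" --pt "0.03 -0.02 0.65 0 0 0 5" --pt "0.03 -0.02 0.65 0 0 0 5" --pt "0.03 -0.02 0.65 0 0 0 5" --pt "0.03 -0.02 0.65 0 0 0 5"

```text
time: 3.28
tool_pos: [0.5847, -0.3239, 0.0286]
ee_rot: [3.141, -0.0, 0.169]
wrist_force: [-0.1, 0.4, -0.7]
width: 0.0444
finger_force: 0.0
```

Request:
servo_tool --pt "0 0 0 0 0 0 5" --pt "0 0 0 0 0 0 5" --pt "0 0 0 0 0 0 5" --pt "0 0 0 0 0 0 5"

```text
time: 3.62
tool_pos: [0.5846, -0.324, 0.0284]
ee_rot: [3.142, 0.0, 0.169]
wrist_force: [0.3, 0.1, 0.8]
width: 0.0174
finger_force: 0.1
```

Request:
servo_tool --pt "0 0 0 0 0 0 5" --pt "0 0 0 0 0 0 5" --pt "0 0 0 0 0 0 5" --pt "0 0 0 0 0 0 5" --pt "0 0 0 0 0 0 5" --pt "0 0 0 0 0 0 5"

```text
time: 4.12
tool_pos: [0.5846, -0.3239, 0.0285]
ee_rot: [-3.142, 0.0, 0.169]
wrist_force: [-0.0, -1.0, 0.2]
width: 0.014
finger_force: 30.0
```

Request:
servo_tool --pt "0 0 -0.2 0 0 0 5" --pt "0 0 -0.4 0 0 0 5" --pt "0 0 -0.7 0 0 0 5" --pt "0 0 -0.9 0 0 0 5" --pt "0 0 -0.9 0 0 0 5"

```text
time: 4.53
tool_pos: [0.5873, -0.3257, 0.1251]
ee_rot: [3.134, -0.008, 0.169]
wrist_force: [0.5, -0.8, 0.3]
width: 0.014
finger_force: 30.0
```

Run:
```python
from h import *
go(.522,-.1483,.10,9.7)
b=robot.snapshot("scene");o=robot.get_obs();print(o["width"],o["finger_force"])
p=proj("scene",[o["tool_pos"]])[0].astype(int);print(p)
cv2.imwrite("pics/c4.png",cv2.resize(b[p[1]-50:p[1]+50,p[0]-60:p[0]+60],None,fx=5,fy=5,interpolation=cv2.INTER_CUBIC)[:,:,::-1])
```

```text
t 4.5333 p [ 0.5873 -0.3257  0.1251] rpy [179.56  -0.47   9.69]
shift [-0.347 -1.86   0.234] turn [ 0.005 -0.005 -0.   ]
0.014186966178032142 29.999908883473836
[130 260]
```

View pics/c4.png

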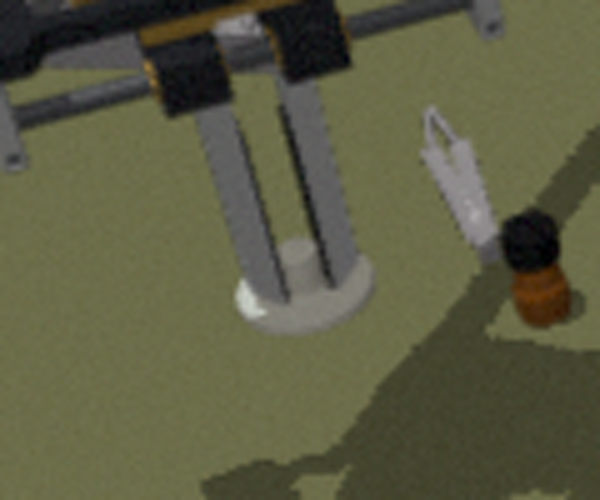

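The cover hangs level between the fingers. I'll check its offset against the projected pose.

Run:
```python
from h import *
go(.522,-.1483,.10,9.7)
b=robot.snapshot("scene");o=robot.get_obs();t=np.array(o["tool_pos"])
a=np.linspace(0,2*np.pi,60)
im=cv2.resize(b[200:320,60:200],None,fx=5,fy=5,interpolation=cv2.INTER_CUBIC)[:,:,::-1].copy()
for r,dz in((.024,-.0185),(.0075,-.0025)):
    P=np.c_[t[0]+r*np.cos(a),t[1]+r*np.sin(a),np.full(60,t[2]+dz)]
    q=((proj("scene",P)-[60,200]+.5)*5).round().astype(np.int32)
    cv2.polylines(im,[q],True,(0,0,255),1)
cv2.imwrite("pics/c5.png",im)
```

```text
t 4.5833 p [ 0.5863 -0.325   0.122 ] rpy [179.72  -0.29   9.69]
shift [-0.337 -1.851  0.209] turn [ 0.003 -0.003 -0.   ]
```

View pics/c5.png

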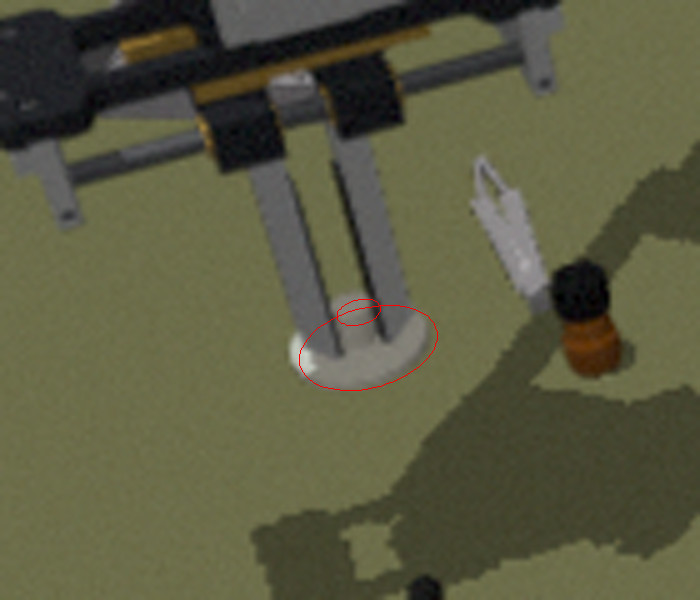

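Request:
servo_tool --pt "-0.04 -0.23 0 0 0 0 5" --pt "-0.08 -0.46 0 0 0 0 5" --pt "-0.12 -0.7 0 0 0 0 5" --pt "-0.16 -0.93 0 0 0 0 5"

```text
time: 4.97
tool_pos: [0.5512, -0.2333, 0.1149]
ee_rot: [-3.138, 0.004, 0.169]
wrist_force: [-0.4, 0.1, 0.1]
width: 0.014
finger_force: 30.0
```

Request:
servo_tool --pt "-0.04 -0.23 0.05 0 0 0 5" --pt "-0.08 -0.46 0.1 0 0 0 5" --pt "-0.12 -0.7 0.2 0 0 0 5" --pt "-0.16 -0.93 0.25 0 0 0 5" --pt "-0.16 -0.93 0.25 0 0 0 5" --pt "-0.16 -0.93 0.25 0 0 0 5" --pt "-0.16 -0.93 0.25 0 0 0 5" --pt "-0.16 -0.93 0.25 0 0 0 5"

```text
time: 5.63
tool_pos: [0.522, -0.1469, 0.093]
ee_rot: [3.141, 0.0, 0.168]
wrist_force: [0.5, 0.0, -0.1]
width: 0.0141
finger_force: 30.0
```

Run:
```python
from h import *
go(.522,-.1465,.0545,9.7)
b=robot.snapshot("scene");o=robot.get_obs();t=np.array(o["tool_pos"])
a=np.linspace(0,2*np.pi,60)
im=cv2.resize(b[180:300,160:300],None,fx=5,fy=5,interpolation=cv2.INTER_CUBIC)[:,:,::-1].copy()
for r,dz in((.024,-.0185),(.0075,-.0025)):
    P=np.c_[t[0]+r*np.cos(a),t[1]+r*np.sin(a),np.full(60,t[2]+dz)]
    q=((proj("scene",P)-[160,180]+.5)*5).round().astype(np.int32)
    cv2.polylines(im,[q],True,(0,0,255),1)
c,s=np.cos(.169),np.sin(.169);S=np.array([[1,1],[1,-1],[-1,-1],[-1,1]])*.027
P=np.c_[t[:2]+S@np.array([[c,s],[-s,c]]),np.full(4,.03)]
cv2.polylines(im,[((proj("scene",P)-[160,180]+.5)*5).round().astype(np.int32)],True,(0,255,0),1)
cv2.imwrite("pics/c6.png",im)
```

```text
t 5.6333 p [ 0.522  -0.1469  0.093 ] rpy [1.7999e+02 3.0000e-02 9.6300e+00]
shift [ 0.001 -0.004  0.385] turn [ 0.     0.    -0.001]
```

View pics/c6.png

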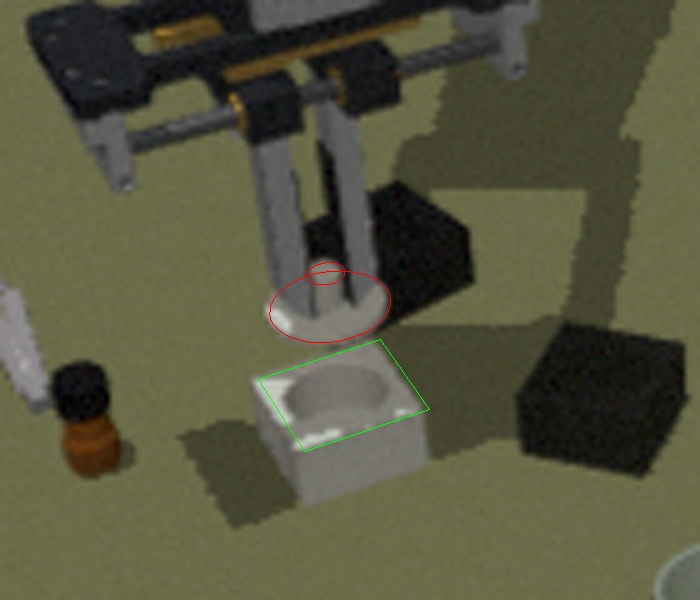

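Dish and cover sit about the same small distance (2-3 crop px) off the projection, so they line up with each other. I'll lower it.

Request:
servo_tool --pt "0 0 0.15 0 0 0 5" --pt "0 0 0.25 0 0 0 5" --pt "0 0 0.3 0 0 0 5" --pt "0 0 0.34 0 0 0 5" --pt "0 0 0.37 0 0 0 5" --pt "0 0 0.385 0 0 0 5" --pt "0 0 0.395 0 0 0 5" --pt "0 0 0.395 0 0 0 5" --pt "0 0 0.395 0 0 0 5"

```text
time: 6.43
tool_pos: [0.5221, -0.1461, 0.0544]
ee_rot: [3.141, -0.001, 0.169]
wrist_force: [0.6, 0.0, 0.7]
width: 0.0141
finger_force: 30.0
```

Request:
servo_tool --pt "0 0 0.01 0 0 0 5" --pt "0 0 0.02 0 0 0 5" --pt "0 0 0.02 0 0 0 5" --pt "0 0 0.02 0 0 0 5"

```text
time: 6.77
tool_pos: [0.5223, -0.1462, 0.0533]
ee_rot: [3.141, -0.001, 0.169]
wrist_force: [-0.5, 0.1, 6.3]
width: 0.0137
finger_force: 30.0
```

Request:
servo_tool --pt "0 0 -0.01 0 0 0 16" --pt "0 0 -0.02 0 0 0 20" --pt "0 0 -0.02 0 0 0 94" --pt "0 0 -0.02 0 0 0 94" --pt "0 0 -0.02 0 0 0 94" --pt "0 0 -0.02 0 0 0 94" --pt "0 0 -0.02 0 0 0 94" --pt "0 0 -0.1 0 0 0 94" --pt "0 0 -0.3 0 0 0 94" --pt "0 0 -0.3 0 0 0 94"

```text
time: 7.6
tool_pos: [0.5241, -0.1469, 0.086]
ee_rot: [3.138, -0.006, 0.169]
wrist_force: [0.7, -1.3, 0.3]
width: 0.0699
finger_force: 0.0
```

Run:
```python
from h import *
go(.522,-.1465,.0285,9.7)
b=robot.snapshot("scene");t=robot.snapshot("top")
im=cv2.resize(b[210:290,190:270],None,fx=5,fy=5,interpolation=cv2.INTER_CUBIC)
im2=cv2.resize(t[225:305,370:450],None,fx=5,fy=5,interpolation=cv2.INTER_CUBIC)
cv2.imwrite("pics/c7.png",np.hstack([im,im2])[:,:,::-1])
```

```text
t 7.6 p [ 0.5241 -0.1469  0.086 ] rpy [179.79  -0.35   9.69]
shift [-0.024 -0.009  0.575] turn [ 0.002 -0.004 -0.   ]
```

View pics/c7.png

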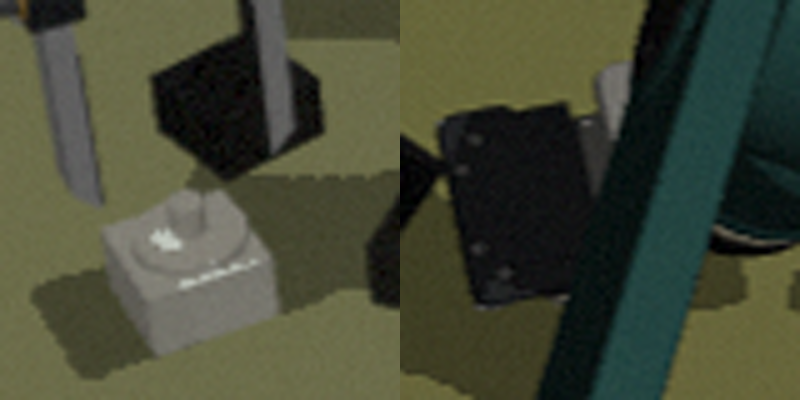

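The cover is seated level in the dish and released. Next I'll lower onto the dish, with the fingers opened only to 72 mm to stay clear of the black look-alike.

Request:
servo_tool --pt "0 0 0 0 0 0 72" --pt "0 0 0 0 0 0 72" --pt "0 0 0.15 0 0 0 72" --pt "0 0 0.3 0 0 0 72" --pt "0 0 0.42 0 0 0 72" --pt "0 0 0.5 0 0 0 72" --pt "0 0 0.53 0 0 0 72" --pt "0 0 0.53 0 0 0 72" --pt "0 0 0.53 0 0 0 72"

```text
time: 8.45
tool_pos: [0.522, -0.1461, 0.0291]
ee_rot: [3.141, -0.0, 0.169]
wrist_force: [0.2, -0.0, -0.4]
width: 0.072
finger_force: 0.0
```

Request:
servo_tool --pt "0 0 0 0 0 0 62" --pt "0 0 0 0 0 0 58" --pt "0 0 0 0 0 0 56" --pt "0 0 0 0 0 0 54" --pt "0 0 0 0 0 0 45" --pt "0 0 0 0 0 0 45" --pt "0 0 0 0 0 0 45" --pt "0 0 0 0 0 0 45" --pt "0 0 0 0 0 0 45" --pt "0 0 0 0 0 0 45"

```text
time: 9.28
tool_pos: [0.5225, -0.1467, 0.0299]
ee_rot: [3.14, -0.001, 0.169]
wrist_force: [-0.4, -4.3, 5.4]
width: 0.0535
finger_force: 30.0
```

Request:
servo_tool --pt "0 0 -0.1 0 0 0 45" --pt "0 0 -0.3 0 0 0 45" --pt "0 0 -0.5 0 0 0 45" --pt "0 0 -0.7 0 0 0 45" --pt "0 0 -0.85 0 0 0 45" --pt "0 0 -0.9 0 0 0 45" --pt "0 0 -0.9 0 0 0 45"

```text
time: 9.87
tool_pos: [0.522, -0.1453, 0.1197]
ee_rot: [-3.141, -0.001, 0.169]
wrist_force: [0.4, 0.5, -1.6]
width: 0.0538
finger_force: 30.0
```

Run:
```python
from h import *
c=np.array([.585,.240]); y=np.radians(-11.3); ex=np.array([np.cos(y),np.sin(y)]);ey=np.array([-ex[1],ex[0]])
p=c-.027*ex-.027*ey; q=c-.040*ex-.040*ey; print("home",p,"pre",q)
go(*q,.119,-11.3); print(robot.get_obs()["width"])
```

```text
home [0.55323286 0.21881395] pre [0.53793757 0.20861326]
t 9.8667 p [ 0.522  -0.1453  0.1197] rpy [-1.7996e+02 -6.0000e-02  9.7100e+00]
shift [ 0.754 -3.462  0.011] turn [-0.001 -0.001  0.233]
0.053760160733119386
```

Request:
servo_tool --pt "0.03 -0.15 0 0 0 0 45" --pt "0.08 -0.39 0 0 0 0 45" --pt "0.13 -0.63 0 0 0 0 45" --pt "0.19 -0.87 0 0 0 0 45"

```text
time: 10.2
tool_pos: [0.5241, -0.0556, 0.1164]
ee_rot: [-3.139, 0.005, 0.168]
wrist_force: [0.2, 0.4, -2.0]
width: 0.0537
finger_force: 30.0
```

Request:
servo_tool --pt "0.05 -0.22 0 0 0 0 45" --pt "0.1 -0.44 0 0 0 0 45" --pt "0.14 -0.66 0 0 0 0 45" --pt "0.19 -0.87 0 0 0 0 45"

```text
time: 10.53
tool_pos: [0.5281, 0.0337, 0.1164]
ee_rot: [-3.14, 0.005, 0.169]
wrist_force: [0.5, 0.3, -2.1]
width: 0.0536
finger_force: 30.0
```

Request:
servo_tool --pt "0.05 -0.22 0 0 0 0 45" --pt "0.1 -0.44 0 0 0 0 45" --pt "0.14 -0.66 0 0 0 0 45" --pt "0.19 -0.87 0 0 0 0 45"

```text
time: 10.87
tool_pos: [0.5321, 0.1223, 0.1164]
ee_rot: [-3.14, 0.005, 0.169]
wrist_force: [0.1, -0.2, -2.1]
width: 0.0539
finger_force: 30.0
```

Request:
servo_tool --pt "0.05 -0.22 0 0 0 0.04 45" --pt "0.1 -0.44 0 0 0 0.08 45" --pt "0.14 -0.66 0 0 0 0.12 45" --pt "0.17 -0.8 0 0 0 0.16 45" --pt "0.19 -0.85 0 0 0 0.2 45" --pt "0.19 -0.85 0 0 0 0.233 45" --pt "0.19 -0.85 0 0 0 0.233 45" --pt "0.19 -0.85 0 0 0 0.233 45"

```text
time: 11.53
tool_pos: [0.5372, 0.2078, 0.1168]
ee_rot: [3.14, 0.004, -0.195]
wrist_force: [0.1, -0.5, -1.2]
width: 0.0538
finger_force: 30.0
```

Run:
```python
from h import *
go(.538,.2086,.074,-11.3)
b=robot.snapshot("scene");o=robot.get_obs();t=np.array(o["tool_pos"])
im=cv2.resize(b[160:290,320:480],None,fx=4.6,fy=4.6,interpolation=cv2.INTER_CUBIC)[:,:,::-1].copy()
def dr(P,c): cv2.polylines(im,[((proj("scene",P)-[320,160]+.5)*4.6).round().astype(np.int32)],False,c,1)
y=np.radians(-11.3);c,s=np.cos(y),np.sin(y)
L=np.array([[-.054,0],[0,0],[0,-.054]])[:,::1]@np.array([[c,s],[-s,c]])+[.585,.2395]
dr(np.c_[L,np.full(3,.048)],(0,0,255))
S=np.array([[1,1],[1,-1],[-1,-1],[-1,1],[1,1]])*.027@np.array([[c,s],[-s,c]])
dr(np.c_[S+t[:2],np.full(5,t[2]-.03)],(0,255,0)); dr(np.c_[S+t[:2],np.full(5,t[2])],(0,255,0))
cv2.imwrite("pics/c8.png",im)
```

```text
t 11.5333 p [0.5372 0.2078 0.1168] rpy [179.91   0.22 -11.19]
shift [ 0.008 -0.01   0.428] turn [0.001 0.002 0.001]
```

View pics/c8.png

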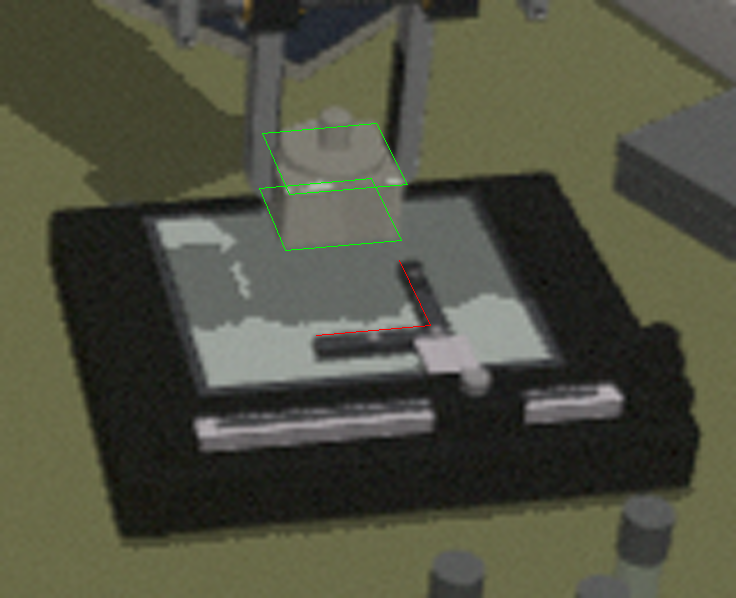

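The picture shows the covered dish level above the diffuser and aligned in yaw with the guide, whose inner corner is near crop (429,326). I'll lower it.

Request:
servo_tool --pt "0 0 0.1 0 0 0 45" --pt "0 0 0.25 0 0 0 45" --pt "0 0 0.36 0 0 0 45" --pt "0 0 0.42 0 0 0 45" --pt "0 0 0.44 0 0 0 45" --pt "0 0 0.44 0 0 0 45" --pt "0 0 0.45 0 0 0 45" --pt "0 0 0.455 0 0 0 45" --pt "0 0 0.46 0 0 0 45" --pt "0 0 0.46 0 0 0 45"

```text
time: 12.42
tool_pos: [0.5389, 0.2079, 0.0735]
ee_rot: [-3.141, -0.001, -0.197]
wrist_force: [0.1, -0.7, -1.7]
width: 0.0538
finger_force: 30.0
```

Request:
servo_tool --pt "0 0 0.01 0 0 0 45" --pt "0 0 0.02 0 0 0 45" --pt "0 0 0.025 0 0 0 45" --pt "0 0 0.03 0 0 0 45" --pt "0 0 0.03 0 0 0 45"

```text
time: 12.83
tool_pos: [0.5385, 0.2079, 0.07]
ee_rot: [3.142, -0.0, -0.197]
wrist_force: [-0.1, 0.4, -1.9]
width: 0.054
finger_force: 30.0
```

Run:
```python
from h import *
go(.5532,.2188,.070,-11.3)
```

```text
t 12.8333 p [0.5385 0.2079 0.07  ] rpy [180.    -0.   -11.28]
shift [ 0.122 -0.136 -0.   ] turn [ 0. -0.  0.]
```

Request:
servo_tool --pt "0 0 0.005 0 0 0 45" --pt "0 0 0.01 0 0 0 45" --pt "0 0 0.01 0 0 0 45" --pt "0 0 0.01 0 0 0 45"

```text
time: 13.17
tool_pos: [0.5387, 0.2079, 0.0699]
ee_rot: [-3.141, -0.001, -0.197]
wrist_force: [-3.5, -0.4, 5.0]
width: 0.0541
finger_force: 30.0
```

Request:
servo_tool --pt "0.02 -0.03 -0.004 0 0 0 45" --pt "0.05 -0.06 -0.004 0 0 0 45" --pt "0.07 -0.09 -0.004 0 0 0 45" --pt "0.09 -0.1 -0.004 0 0 0 45" --pt "0.09 -0.1 -0.004 0 0 0 45" --pt "0.09 -0.1 -0.004 0 0 0 45"

```text
time: 13.67
tool_pos: [0.5503, 0.2163, 0.0699]
ee_rot: [-3.141, -0.001, -0.197]
wrist_force: [-2.1, -0.8, 5.2]
width: 0.0538
finger_force: 30.0
```

Request:
servo_tool --pt "0.01 0 0 0 0 0 45" --pt "0.02 0 0 0 0 0 45" --pt "0.03 0 0 0 0 0 45" --pt "0.03 0 0 0 0 0 45" --pt "0.03 0 0 0 0 0 45"

```text
time: 14.08
tool_pos: [0.5527, 0.2162, 0.0699]
ee_rot: [-3.14, -0.0, -0.197]
wrist_force: [-2.4, 0.2, 5.2]
width: 0.0535
finger_force: 30.0
```

Request:
servo_tool --pt "0 -0.01 0 0 0 0 45" --pt "0 -0.02 0 0 0 0 45" --pt "0 -0.03 0 0 0 0 45" --pt "0 -0.03 0 0 0 0 45" --pt "0 -0.03 0 0 0 0 45"

```text
time: 14.5
tool_pos: [0.5537, 0.2177, 0.0699]
ee_rot: [3.14, -0.002, -0.197]
wrist_force: [-1.5, -4.5, 5.7]
width: 0.0536
finger_force: 30.0
```

Request:
servo_tool --pt "0.005 0 0 0 0 0 45" --pt "0.01 0 0 0 0 0 45" --pt "0.015 0 0 0 0 0 45" --pt "0.015 0 0 0 0 0 45" --pt "0.015 0 0 0 0 0 45"

```text
time: 14.92
tool_pos: [0.5538, 0.2177, 0.0699]
ee_rot: [3.14, 0.002, -0.197]
wrist_force: [-4.5, -2.2, 8.2]
width: 0.0536
finger_force: 30.0
```

Request:
servo_tool --pt "0.005 0 0 0 0 0 45" --pt "0.01 0 0 0 0 0 45" --pt "0.015 0 0 0 0 0 45" --pt "0.015 0 0 0 0 0 45" --pt "0.015 0 0 0 0 0 45"

```text
time: 15.33
tool_pos: [0.5547, 0.2176, 0.0699]
ee_rot: [3.14, 0.003, -0.197]
wrist_force: [-6.3, -1.5, 8.0]
width: 0.0539
finger_force: 30.0
```

Run:
```python
from h import *
o=robot.get_obs();print({k:np.round(o[k],4) for k in("wrist_force","wrist_torque","tool_pos")},np.degrees(o["ee_rot"]))
```

```text
{'wrist_force': array([-6.3367, -1.4777,  7.9756]), 'wrist_torque': array([-0.59  ,  1.158 , -0.0457]), 'tool_pos': array([0.5547, 0.2176, 0.0699])} [ 1.79909153e+02  1.65372650e-01 -1.12753654e+01]
```

Request:
servo_tool --pt "0 0 -0.006 0 0 0 45" --pt "0 0 -0.006 0 0 0 45" --pt "0 0 -0.006 0 0 0 45"

```text
time: 15.58
tool_pos: [0.5549, 0.2175, 0.0699]
ee_rot: [3.14, 0.003, -0.197]
wrist_force: [-4.8, -2.5, 7.0]
width: 0.0537
finger_force: 30.0
```

Request:
servo_tool --pt "0.01 0 0 0 0 0 45" --pt "0.015 0 0 0 0 0 45" --pt "0.015 0 0 0 0 0 45" --pt "0.015 0 0 0 0 0 45"

```text
time: 15.92
tool_pos: [0.5555, 0.2174, 0.0699]
ee_rot: [3.14, 0.005, -0.197]
wrist_force: [-7.3, -1.9, 6.9]
width: 0.0538
finger_force: 30.0
```

Request:
servo_tool --pt "0 -0.01 0 0 0 0 45" --pt "0 -0.015 0 0 0 0 45" --pt "0 -0.015 0 0 0 0 45" --pt "0 -0.015 0 0 0 0 45"

```text
time: 16.25
tool_pos: [0.5555, 0.2175, 0.0699]
ee_rot: [3.137, 0.005, -0.197]
wrist_force: [-7.9, -5.1, 8.7]
width: 0.0536
finger_force: 30.0
```

Run:
```python
from h import *
o=robot.get_obs();print({k:np.round(o[k],4) for k in("wrist_force","wrist_torque","tool_pos")},np.degrees(o["ee_rot"]))
```

```text
{'wrist_force': array([-7.9344, -5.1323,  8.6638]), 'wrist_torque': array([-0.9098,  1.4998, -0.1442]), 'tool_pos': array([0.5555, 0.2175, 0.0699])} [179.73703849   0.27960282 -11.30758499]
```

Request:
servo_tool --pt "0 0 -0.006 0 0 0 45" --pt "0 0 -0.008 0 0 0 45" --pt "0 0 -0.008 0 0 0 45"

```text
time: 16.5
tool_pos: [0.5556, 0.2175, 0.07]
ee_rot: [3.137, 0.005, -0.197]
wrist_force: [-7.0, -4.2, 6.5]
width: 0.0537
finger_force: 30.0
```

Request:
servo_tool --pt "0.01 0 0 0 0 0 45" --pt "0.015 0 0 0 0 0 45" --pt "0.015 0 0 0 0 0 45" --pt "0.015 0 0 0 0 0 45"

```text
time: 16.83
tool_pos: [0.5557, 0.2174, 0.0701]
ee_rot: [3.137, 0.008, -0.197]
wrist_force: [-9.7, -4.6, 7.9]
width: 0.0542
finger_force: 30.0
```

Run:
```python
from h import *
o=robot.get_obs();print({k:np.round(o[k],4) for k in("wrist_force","wrist_torque","tool_pos")},np.degrees(o["ee_rot"]))
```

```text
{'wrist_force': array([-9.698 , -4.5617,  7.8772]), 'wrist_torque': array([-0.7942,  1.8651, -0.1253]), 'tool_pos': array([0.5557, 0.2174, 0.0701])} [179.72090304   0.46850455 -11.30397412]
```

```bash
cat >> h.py <<'E'
def st():
    o=robot.get_obs();f=np.array(o["wrist_force"]);y=np.radians(-11.3);ex=np.array([np.cos(y),np.sin(y),0]);ey=np.array([-ex[1],ex[0],0]);p=np.array(o["tool_pos"])-[.5532,.2188,.07]
    print("t",o["time"],"Fguide",round(f@ex,2),round(f@ey,2),"Fz",round(f[2],2),"tz",round(o["wrist_torque"][2],3),"pos mm",(p@np.c_[ex,ey]*1e3).round(2),o["tool_pos"][2].round(4),"rpy",np.degrees(o["ee_rot"]).round(2),"w",round(o["width"],4))
E
python3 -c "
from h import *
st();go(*robot.get_obs()['tool_pos'],-11.8)"
```

```text
t 16.8333 Fguide -8.62 -6.37 Fz 7.88 tz -0.125 pos mm [ 2.73 -0.84] 0.0701 rpy [179.72   0.47 -11.3 ] w 0.0542
t 16.8333 p [0.5557 0.2174 0.0701] rpy [179.72   0.47 -11.3 ]
shift [0. 0. 0.] turn [0.003 0.005 0.006]
```

Request:
servo_tool --pt "0 0 0 0.002 0.004 0.003 45" --pt "0 0 0 0.002 0.005 0.006 45" --pt "0 0 0 0.002 0.005 0.006 45" --pt "0 0 0 0.002 0.005 0.006 45"

```text
time: 17.17
tool_pos: [0.5558, 0.2176, 0.0699]
ee_rot: [3.14, -0.0, -0.206]
wrist_force: [-10.1, -4.1, 7.8]
width: 0.0541
finger_force: 30.0
```

```bash
python3 -c "
from h import *
st();go(*robot.get_obs()['tool_pos'],-11.8)"
```

```text
t 17.1667 Fguide -9.13 -5.96 Fz 7.81 tz -0.096 pos mm [ 2.76 -0.68] 0.0699 rpy [179.91  -0.   -11.83] w 0.0541
t 17.1667 p [0.5558 0.2176 0.0699] rpy [179.91  -0.   -11.83]
shift [0. 0. 0.] turn [ 0.001 -0.    -0.   ]
```

Request:
servo_tool --pt "0 0 0 0 0 0.003 45" --pt "0 0 0 0 0 0.005 45" --pt "0 0 0 0 0 0.005 45"

```text
time: 17.42
tool_pos: [0.5558, 0.2176, 0.0699]
ee_rot: [3.14, -0.0, -0.213]
wrist_force: [-8.7, -3.8, 7.0]
width: 0.0537
finger_force: 30.0
```

```bash
python3 -c "
from h import *
st()"
```

```text
t 17.4167 Fguide -7.79 -5.44 Fz 6.98 tz 0.214 pos mm [ 2.82 -0.65] 0.0699 rpy [ 1.799e+02 -1.000e-02 -1.222e+01] w 0.0537
```

Request:
servo_tool --pt "0 0 0 0 0 0.003 45" --pt "0 0 0 0 0 0.005 45" --pt "0 0 0 0 0 0.005 45"

```text
time: 17.67
tool_pos: [0.5558, 0.2176, 0.0699]
ee_rot: [3.14, -0.0, -0.22]
wrist_force: [-9.5, -5.0, 7.0]
width: 0.0534
finger_force: 30.1
```

```bash
python3 -c "
from h import *
st()"
```

```text
t 17.6667 Fguide -8.32 -6.79 Fz 7.03 tz 0.6 pos mm [ 2.74 -0.69] 0.0699 rpy [ 1.7988e+02 -1.0000e-02 -1.2610e+01] w 0.0534
```

Request:
servo_tool --pt "0 0 0 0 0 0.003 45" --pt "0 0 0 0 0 0.005 45" --pt "0 0 0 0 0 0.005 45"

```text
time: 17.92
tool_pos: [0.5556, 0.2175, 0.0699]
ee_rot: [3.139, 0.0, -0.228]
wrist_force: [-10.2, -4.8, 7.8]
width: 0.0537
finger_force: 30.1
```

```bash
python3 -c "
from h import *
st()"
```

```text
t 17.9167 Fguide -9.03 -6.68 Fz 7.81 tz 0.705 pos mm [ 2.58 -0.8 ] 0.0699 rpy [ 1.7986e+02  1.0000e-02 -1.3050e+01] w 0.0537
```

Request:
servo_tool --pt "0 0 0 0 0 -0.006 45" --pt "0 0 0 0 0 -0.012 45" --pt "0 0 0 0 0 -0.012 45" --pt "0 0 0 0 0 -0.012 45"

```text
time: 18.25
tool_pos: [0.5558, 0.2176, 0.0699]
ee_rot: [3.14, -0.0, -0.211]
wrist_force: [-9.3, -4.2, 7.5]
width: 0.0539
finger_force: 30.0
```

```bash
python3 -c "
from h import *
st()"
```

```text
t 18.25 Fguide -8.31 -5.89 Fz 7.49 tz -0.097 pos mm [ 2.81 -0.71] 0.0699 rpy [ 1.799e+02 -1.000e-02 -1.209e+01] w 0.0539
```

Request:
servo_tool --pt "0.005 -0.008 -0.002 0 0 0.001 45" --pt "0.01 -0.015 -0.005 0.001 0.002 0.001 45" --pt "0.01 -0.02 -0.005 0.003 0.002 0.001 45" --pt "0.01 -0.02 -0.005 0.003 0.002 0.001 45" --pt "0.01 -0.02 -0.005 0.003 0.002 0.001 45"

```text
time: 18.67
tool_pos: [0.5558, 0.2176, 0.0699]
ee_rot: [3.14, -0.0, -0.212]
wrist_force: [-12.9, -6.9, 8.4]
width: 0.0537
finger_force: 30.0
```

Run:
```python
from h import *
st()
for n in("scene",):
    robot.snapshot(n)
    for th in("cover_knob","dish_mid","guide_corner"):
        print(th,[(np.round(d["extent"],1).tolist(),round(d["conf"],2)) for d in robot.find_in(th,n)][:3])
c=np.array([.5558,.2176]);print(proj("scene",[[*c,.055],[*c,.083]]))
st()
```

```text
t 18.6667 Fguide -11.35 -9.26 Fz 8.44 tz 0.087 pos mm [ 2.83 -0.64] 0.0699 rpy [ 1.7992e+02 -2.0000e-02 -1.2170e+01] w 0.0537
cover_knob [([397.2, 213.7, 21.3, 17.0], 0.8)]
dish_mid [([278.1, 257.5, 34.9, 28.6], 0.82), ([240.3, 231.2, 34.0, 31.3], 0.74), ([398.4, 226.7, 26.8, 13.6], 0.55)]
guide_corner [([401.6, 238.5, 137.5, 78.4], 0.83)]
[[397.83156497 222.06907122]
 [398.83047311 211.13948419]]
t 18.8667 Fguide -10.84 -10.37 Fz 9.32 tz 0.093 pos mm [ 2.82 -0.66] 0.0699 rpy [ 1.7992e+02 -2.0000e-02 -1.2170e+01] w 0.0532
```

```bash
python3 -c "
from bench import robot
print(robot.close_job())"
```

```text
the job is handed in; nothing more can be done
None
```

The job is handed in: the cover was set level on the dish and released, and the covered dish is held against both stops at about 11 N (far) and 10 N (left). That it sits flush rests on force and torque readings, as my picture views were used up before the final press.

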